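Return a microphone transmitter through the sprung flap

ROBOT

A 6-joint arm with a two-finger parallel gripper is mounted at the origin on the work surface. World frame = base frame: x ahead of the robot, y to its left, z up, the work surface at z = 0. Lengths are in m, angles in rad, forces in N, time in s.
With the tool pointing down it reaches from about 0.425 to 0.95 m from the base axis. Payload 3.5 kg.
Tool frame: the origin (TCP) lies midway between the tips of the shut fingers; the grasp point (between the pads) lies 19 mm behind it; x points along the fingers, y is the direction in which the jaws open and shut, and the axes are right-handed (so a half turn about x gives the same grasp; the last joint's range is limited). The gripper opens to 85 mm and grips with 20 to 120 N. Pads are 22 mm wide; open, the fingers measure 114 mm over their backs; the gripper's body (76 mm by 85 mm) begins 54 mm behind the grasp point. The pads swing forward as they close: fully open they stand 13 mm farther back than shut.
Start: joints at [1.059, 0.286, 1.577, -0, 1.279, -0.15], TCP at [0.239, 0.631, 0.203] pointing down, gripper open.
Joint ranges: [-2.77, 2.77], [-0.9, 2.22], [0.21, 2.48], [-1.53, 4.67], [0.24, 2.81], [-2.84, 2.84]. Speed limits (rad/s): [2.79, 2.79, 3.14, 3.14, 3.14, 3.14].

INTERFACE

Orientations are given as a unit quaternion [x, y, z, w].
In Python, from plant import sensors, optics, ctrl gives the robot as it stands.
- The arm moves only by the tool arm_command, never from a script. Its argument "increments" is a list that holds one entry, the list of rows, each a list of 4 numbers: the shift along the tool's x, y, z in cm, then the turn about the tool's x in rad. A call has 1 to 20 rows; each row shifts and turns the commanded pose from where the row before left it, along the tool's axes as they then stand; what a row does not reach is not made up. A row lasts 1/8 s, in which the tool goes at most 62.5 mm and 10.7 degrees, less where a joint would pass 70% of its speed; a pose out of reach is approached as far as the arm can. A call with a gripper value outside its range is refused whole. "grip" is the finger opening in cm, from 0 to 8.54, set as the call begins (left out, the last holds). The fingers move at their own pace and stop on an object; "grip_force" is the grip in N (left out, the last holds). Time passes only in rows, so rows that do not move let the fingers close. It gives the time, the measured TCP pose, the force and the opening at its end, in the units of the state.
- sensors.get_state(): the state, without advancing time (a new reading comes with each control period).
- optics.read_camera(name): name is "side" or "top"; returns the picture (480x640x3 uint8, blue, green, red); there is no depth.
- optics.camera_model(name): a dict with "camera_matrix" (3x3 intrinsics, pixels), "world_from_camera" (4x4, takes a point from camera to world coordinates). Camera axes: x right, y up, looking along -z (the intrinsics and any distortion apply to the point x, -y, -z); pixel columns grow to the right and rows downward; lengths in m; the calibration is good to about 2 mm. A picture is of the moment at which its call begins. camera_model takes no time and is no camera call.
- ctrl.sign_off(): hands the job in, once; it reports no verdict.
Trained networks look in the newest picture that a camera, given by its name, has taken for a name from the list of things; names that differ only in an ending like _2 or _b are one class to them, and where a whole thing is asked for, a point or a joint stands for the part that bears it (a point fixed in the world has none). Each returns a list of dicts, best first, with "conf" (0 to 1); they miss things now and then, are a little off and sometimes report something else, mostly with a low value. They report only what shows in the picture. A call takes as long as a camera call. They do not tell look-alikes from the thing itself.
- optics.boxes_of(camera, query): "at" ([row, column] in pixels, amid what is visible of it).
- optics.place_of(camera, query): "at" ([row, column] in pixels: a listed point, or the origin of a listed thing).
The state is a dict: "time": time; "qpos": joint angles; "dq": joint speeds; "joint_efforts": joint torques, N m; "eef_pos": TCP position; "tcp_rot": TCP orientation; "contact_force": force on the tool from outside, world axes, zero at the start; "wrist_torque": the same for the moment, N m; "opening": opening from 0.0 (shut) to 1.0 (fully open).
Only numpy, scipy, OpenCV 4.12 (cv2) and the standard library are available. Lean on these libraries where they do the work, as an engineer would, in place of code of your own. Each camera call takes 0.05 s, during which the arm holds its last target.

TASK

Return the microphone transmitter that waits in front of the returns lane: push the lane's self-closing flap well open with one finger and, while it is held open, push the transmitter through the gateway with the other finger, so that the transmitter never has to shove the flap open itself. Slide it along gently, without pinching, lifting or tipping it, until it is wholly past the flap's swing, then come away so that the flap closes fully behind it. Leave the other things on the desk where they are.

Things in the scene. Friction and masses are not known exactly. Their poses are not given: they have to be found in the camera images.
- returns_lane: Fixed, open-topped returns lane, light grey base plate with grey walls. Origin: on the desk under the middle of the gateway (the shut flap's line). x axis: the way in, along the lane; y: left looking in; z: up. Base plate 100 mm wide, x = -150 (apron) to 260 mm, its top (the sliding floor) 5 mm above the desk. No roof: fingers can travel the whole lane from above.
- lane_mid (a point): Point on the lane's floor, on its centre line, 127 mm beyond the gateway. The straight walls' inner faces are at lane y = +31 and -31 mm, from x = 0 to an end wall at x = 255 mm; wall tops 47 mm above the desk. At the gateway two cheeks of the same height flare outwards on the apron, from 62 mm apart at x = 0 to about 92 mm apart at x = -38 mm.
- parked_mid (a point): Top centre of a fixed black block with three parked transmitters along the lane's left wall (lane x = 52 to 252 mm, y = 36 to 92 mm), 46 mm above the desk (stubs 52 mm). Not to be handled.
- flap_hinge (a point): On the flap's upright hinge pin, at lane x = 0, y = +29 mm, 30 mm above the desk.
- flap (a joint): Angle (rad) of the aluminium flap in the gateway: 0 shut, growing as it swings inwards (lane +x) to a stop at 1.5. Shut, it reaches from the hinge pin to lane y = -27 mm; 9 to 51 mm above the desk, 4 mm thick. Its swing reaches lane x = 56 mm. A light spring (0.011 N m shut, 0.032 N m at 1.5 rad) shuts it within about a second when let go. Starts shut.
- flap_edge (a point): Middle of the flap's free upright edge, 56 mm from the hinge pin, 30 mm above the desk.
- transmitter_center (a point): Centre (18 mm above the underside) of the loose transmitter to be returned: black block 44 mm long (x), 32 wide (y), 36 high (z), about 130 g, 8 mm stub on top. It stands on the apron 78 to 108 mm before the flap, within 9 mm of the lane's centre line and 0.2 rad of its direction. Open fingers 70 mm apart straddle it lengthwise with play. The flap may rest on its side as it goes through.
- tape_roll: Bystander: roll of white tape standing flat, 84 mm across, 45 mm high, to the right of the apron. Origin under its centre.
- clip_jar: Bystander: small jar, 52 mm across, 52 mm high, to the left of the apron. Origin under its centre.
- receiver: Bystander: flat black receiver, 76 x 50 x 22 mm, to the right of the lane. Origin under its centre.
- mouse: Bystander: white computer mouse, 104 x 60 x 33 mm, farther out on the desk. Origin under its centre.
- water_bottle: Bystander: clear bottle, 64 mm across, 200 mm high. Origin under its centre.
- phone: Bystander: phone lying flat, 150 x 72 x 9 mm. Origin under its centre.
Not all that is in view belongs to the job. Leave any green look-alike of the part that bears transmitter_center alone.

How it is judged:
By the outcome, as a careful person would: the job done as asked, in the order asked, and still so for the second after the job is handed in, with the robot touching nothing.
It also fails if it takes over 38 s, if anything falls off the work surface, if the arm or the gripper's body presses on something with over 40 N, if the wrist force passes 120 N, or if a joint passes its speed limit or range.

## Working session

There is one attempt and no reset: what is moved stays moved. The work goes in short steps, Python scripts to look and compute and a tool call to move; the robot and the scene stay as the last step left them, time stands still between calls to the robot, and variables do not carry over. Pictures are saved under pics/ and viewed, and the job is handed in when it is done.

Besides the shell and the picture viewer there is one more tool, called after "Emit:" as a command line: name --argument value ..., lists and objects as JSON in quotes. arm_command: Moves the arm, as the interface text tells. Its arguments: {"type":"object","properties":{"increments":{"type":"array","items":{"type":"array","items":{"type":"array","items":{"type":"number"}}}},"grip":{"type":"number"},"grip_force":{"type":"number"}},"required":["increments"]}

```bash
ls; mkdir -p pics; python3 - <<'E'
from plant import sensors, optics, ctrl
import cv2
s=sensors.get_state();print(s)
for c in ("side","top"):
    cv2.imwrite(f"pics/{c}0.png",optics.read_camera(c))
    m=optics.camera_model(c);print(c,m)
    for q in ("transmitter_center","lane_mid","flap_hinge","flap_edge","returns_lane","parked_mid","tape_roll","clip_jar"):
        print(c,q,[(round(d["conf"],2),[round(float(v),1) for v in d["at"]]) for d in optics.place_of(c,q)][:3])
E
```

```text
pics
{'time': 0.0, 'qpos': array([ 1.05902732e+00,  2.87202063e-01,  1.57821155e+00,  3.19105495e-05,
        1.27859834e+00, -1.50015589e-01]), 'dq': array([-1.91493039e-05,  2.47767287e-03,  1.12820434e-03, -1.48096273e-03,
        2.65488461e-04,  1.72933256e-03]), 'joint_efforts': array([-5.05330058e-05, -4.05976331e+01, -2.92627734e+01, -9.83201062e-05,
        5.88420429e-03,  5.20840501e-06]), 'eef_pos': array([0.23850108, 0.63067153, 0.20170429]), 'tcp_rot': array([ 0.12640056,  0.6958583 , -0.12801145,  0.69528209]), 'contact_force': array([ 0.30155778, -0.41867466, -0.84226111]), 'wrist_torque': array([-0.05365504, -0.00836558,  0.0317908 ]), 'opening': 1.0003282489114276}
side {'camera_matrix': array([[538.72057601,   0.        , 327.00362176],
       [  0.        , 538.72057601, 244.90242687],
       [  0.        ,   0.        ,   1.        ]]), 'world_from_camera': array([[ 0.77580161,  0.35357857, -0.52260316, -0.07689385],
       [-0.63097546,  0.43651295, -0.64134734, -0.77851353],
       [ 0.00135637,  0.82730807,  0.56174685,  0.7555669 ],
       [ 0.        ,  0.  
[... 675 characters left out ...]
090806,  0.9835319 , -0.18040513,  0.32573591],
       [-0.99971725,  0.0145389 ,  0.01881594,  0.00580396],
       [ 0.02112897,  0.18014888,  0.9834124 ,  1.44643896],
       [ 0.        ,  0.        ,  0.        ,  1.        ]])}
top transmitter_center [(0.87, [251.9, 183.9]), (0.75, [200.7, 270.3]), (0.57, [250.0, 238.8])]
top lane_mid [(0.87, [252.7, 326.8]), (0.55, [307.6, 254.5])]
top flap_hinge [(0.56, [241.6, 273.2])]
top flap_edge [(0.44, [266.8, 276.0])]
top returns_lane [(0.94, [256.6, 275.9]), (0.26, [273.2, 505.2])]
top parked_mid [(0.82, [222.9, 334.2]), (0.55, [299.0, 319.6])]
top tape_roll [(0.96, [307.9, 253.0]), (0.52, [255.5, 327.5])]
top clip_jar [(0.88, [209.1, 231.9])]
```

View pics/top0.png

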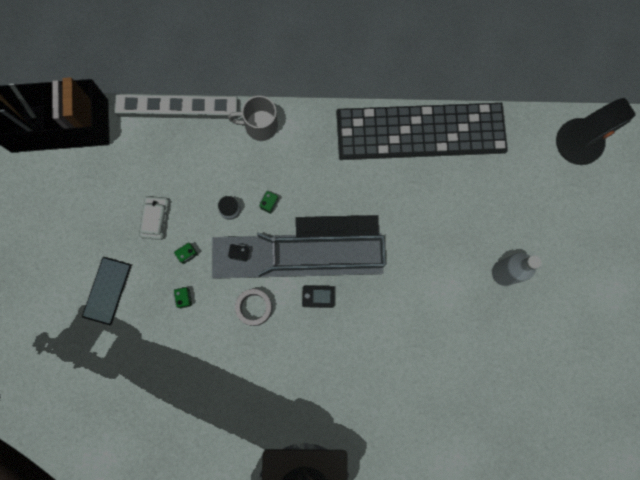

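View pics/side0.png

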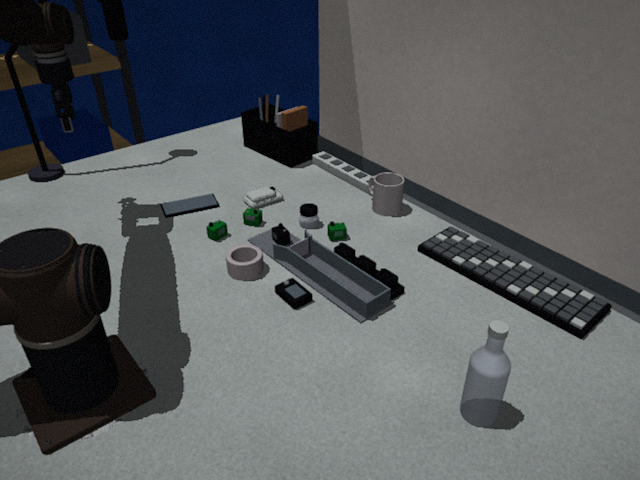

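```bash
python3 - <<'E'
import cv2
a=cv2.imread("pics/top0.png")[170:330,150:400]
cv2.imwrite("pics/top0c.png",cv2.resize(a,None,fx=3.2,fy=3.2,interpolation=cv2.INTER_CUBIC))
a=cv2.imread("pics/side0.png")[180:340,180:430]
cv2.imwrite("pics/side0c.png",cv2.resize(a,None,fx=3.2,fy=3.2,interpolation=cv2.INTER_CUBIC))
E
```

```text
(no output)
```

View pics/top0c.png

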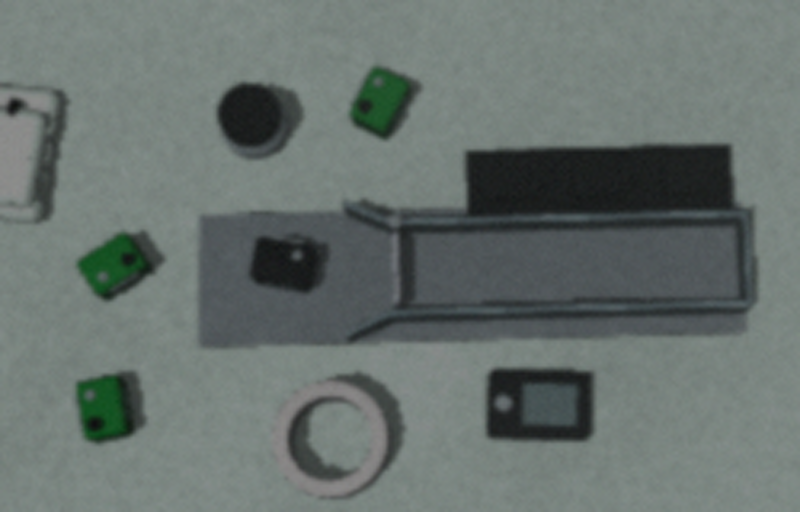

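View pics/side0c.png

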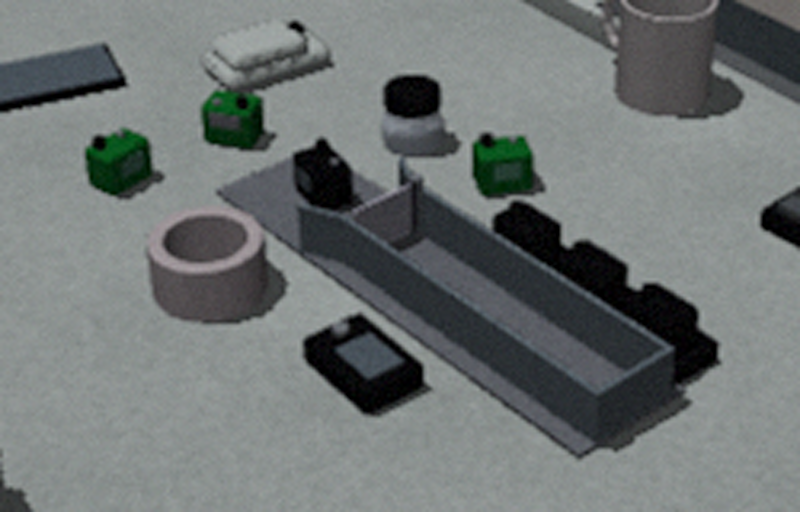

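The black transmitter is on the apron at top (250,239) and side about (235,281). The three green ones, at top (252,187), (297,182) and (201,270), are look-alikes. The black one on the apron fits the description. I'll enlarge it and fit the lane.

```bash
cat > h.py <<'E'
import numpy as np, cv2
from plant import sensors, optics, ctrl
def proj(c,P):
    m=optics.camera_model(c);T=np.linalg.inv(m["world_from_camera"]);K=m["camera_matrix"]
    p=(T[:3,:3]@np.atleast_2d(P).T).T+T[:3,3]
    p=p*[1,-1,-1]; q=(K@p.T).T
    return q[:,:2]/q[:,2:]   # col,row
def ray(c,row,col,z):
    m=optics.camera_model(c);W=m["world_from_camera"];K=m["camera_matrix"]
    d=np.linalg.inv(K)@[col,row,1]; d=W[:3,:3]@(d*[1,-1,-1]); o=W[:3,3]
    return o+d*(z-o[2])/d[2]
E
python3 - <<'E'
from h import *
a=cv2.imread("pics/top0.png")
cv2.imwrite("pics/t1.png",cv2.resize(a[220:290,205:295],None,fx=8,fy=8,interpolation=cv2.INTER_CUBIC))
a=cv2.imread("pics/side0.png")
cv2.imwrite("pics/s1.png",cv2.resize(a[215:275,245:335],None,fx=8,fy=8,interpolation=cv2.INTER_CUBIC))
for n,c,r,col,z in [("hinge","top",241.6,273.2,.03),("hinge","side",242.4,312.6,.03),("edge","top",266.8,276,.03),("edge","side",254.5,287.9,.03),
 ("mid","top",252.7,326.8,.005),("mid","side",281.1,332.7,.005),("org","top",256.6,275.9,0),("org","side",257.2,301,0),("tx","top",250,238.8,.023),("tx","side",233.9,283.1,.023),
 ("tape","top",307.9,253,0),("jar","top",209.1,231.9,0),("park","top",222.9,334.2,.046),("park","side",259,366.9,.046)]:
    print(n,c,ray(c,r,col,z).round(4))
E
```

```text
hinge top [0.5693 0.0829 0.03  ]
hinge side [0.5779 0.0801 0.03  ]
edge top [0.5093 0.0749 0.03  ]
edge side [0.502  0.0764 0.03  ]
mid top [ 0.5483 -0.0452  0.005 ]
mid side [ 0.5396 -0.0425  0.005 ]
org top [0.5379 0.0772 0.    ]
org side [0.5439 0.0826 0.    ]
tx top [0.5491 0.1643 0.023 ]
tx side [0.5503 0.1647 0.023 ]
tape top [0.4143 0.1285 0.    ]
jar top [0.6534 0.1871 0.    ]
park top [ 0.6134 -0.0606  0.046 ]
park side [ 0.6175 -0.0691  0.046 ]
```

View pics/t1.png

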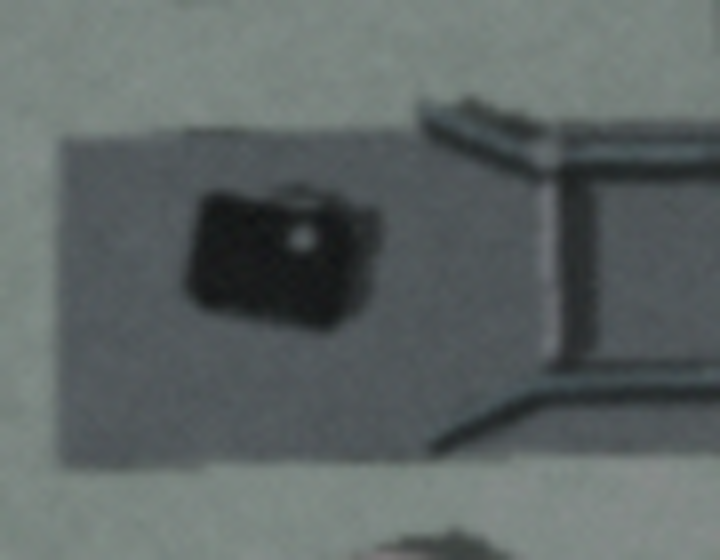

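View pics/s1.png

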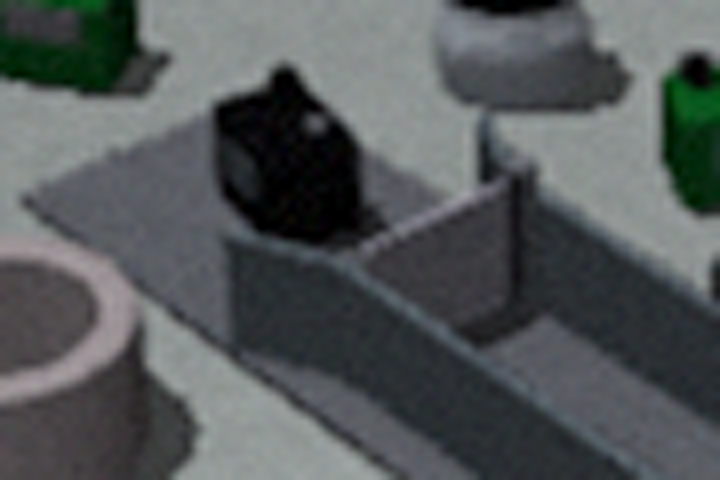

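```bash
python3 - <<'E'
from h import *
from scipy.optimize import least_squares
obs=[("top",(-150,50,5),(212.5,237.7)),("top",(-150,-50,5),(212.7,278.2)),("top",(260,-50,5),(382.8,274.1)),
("top",(0,29,51),(273.6,242.0)),("top",(0,-27,51),(273.9,265.2)),
("top",(0,31,47),(272.5,242.0)),("top",(0,-31,47),(273.5,266.5)),
("side",(-150,-50,5),(248.1,240)),("side",(260,-50,5),(361.25,322.2)),("side",(0,29,51),(310.4,237)),("side",(0,-27,51),(289.5,247))]
def L(p,q):
    c,s=np.cos(p[2]),np.sin(p[2]); q=np.array(q)/1e3
    return np.array([p[0]+c*q[0]-s*q[1],p[1]+s*q[0]+c*q[1],q[2]])
def res(p,o): return np.concatenate([proj(c,L(p,q))[0]-uv for c,q,uv in o])
for nm in ("top","side",None):
    o=[x for x in obs if nm in (None,x[0])]
    r=least_squares(res,[.543,.078,-1.57],args=(o,),loss="soft_l1");print(nm,r.x.round(4),r.fun.reshape(-1,2).round(1).tolist())
    if nm=="top": pt=r.x
p=r.x
np.save("lane.npy",p)
# transmitter: top-face corners in top image z=.041
C=[(210,197),(190,296),(205,308),(328,330),(352,215)]
for u,v in C:
    w=ray("top",v/8+220,u/8+205,.041); d=w[:2]-p[:2]; c,s=np.cos(p[2]),np.sin(p[2])
    print((np.array([c*d[0]+s*d[1],-s*d[0]+c*d[1]])*1e3).round(1))
for w in ([.5491,.1643],[.5503,.1647],[.4143,.1285],[.6534,.1871]):
    d=np.array(w)-p[:2];print("lane",(np.array([c*d[0]+s*d[1],-s*d[0]+c*d[1]])*1e3).round(1))
E
```

```text
top [ 0.5372  0.0803 -1.5309] [[-0.7, -0.1], [-1.0, 0.8], [0.7, 0.3], [-0.2, -0.6], [-0.1, -0.0], [0.9, -1.2], [0.4, 0.6]]
side [ 0.5374  0.0756 -1.5339] [[-0.5, -0.7], [0.2, 0.7], [-0.9, 0.4], [1.5, -0.9]]
None [ 0.5375  0.0792 -1.5301] [[-0.3, -0.2], [-0.5, 0.7], [1.2, 0.1], [0.2, -0.7], [0.3, -0.1], [1.4, -1.3], [0.8, 0.5], [-1.4, -1.2], [-0.6, -0.4], [-1.8, -0.3], [0.6, -1.5]]
[-100.2   25.4]
[-106.2   -3.8]
[-101.8   -7.4]
[-66.1 -14.9]
[-58.8  18.9]
lane [-84.6  15.1]
lane [-84.9  16.3]
lane [ -54.3 -121.1]
lane [-103.1  120.2]
```

```bash
cat >> h.py <<'E'
def L2W(p,q):
    c,s=np.cos(p[2]),np.sin(p[2]); q=np.atleast_2d(q)/1e3
    return np.stack([p[0]+c*q[:,0]-s*q[:,1],p[1]+s*q[:,0]+c*q[:,1],q[:,2]],1)
def boxL(t,zs=(5,41),l=22,w=16):
    c,s=np.cos(t[2]),np.sin(t[2])
    return np.array([(t[0]+c*a-s*b,t[1]+s*a+c*b,z) for z in zs for a in(-l,l) for b in(-w,w)])
def fit_tx(imgs,p,t0,sc=4,th=45):
    from scipy.optimize import minimize
    ms={}
    for c,im in imgs.items():
        big=cv2.resize(im.max(axis=2),None,fx=sc,fy=sc,interpolation=cv2.INTER_CUBIC)
        ms[c]=(cv2.GaussianBlur(big,(0,0),3).astype(float),)
    def cost(t):
        e=0
        for c,(g,) in ms.items():
            uv=proj(c,L2W(p,boxL(t)))
            h=cv2.convexHull(((uv+.5)*sc*16).astype(np.int32)[:,None])
            m=np.zeros(g.shape,np.uint8);cv2.fillConvexPoly(m,h,1,lineType=cv2.LINE_8,shift=4)
            o=cv2.dilate(m,np.ones((4*sc-3,)*2))-m
            e+=g[m>0].mean()-g[o>0].mean()
        return e
    best=min((minimize(cost,np.array(t0)+d,method="Nelder-Mead",options=dict(initial_simplex=np.array(t0)+d+np.array([[0,0,0],[4,0,0],[0,4,0],[0,0,.1]]))) for d in ([0,0,0],[3,3,.05],[-3,-3,-.05])),key=lambda r:r.fun)
    return best.x,best.fun
E
python3 - <<'E'
from h import *
p=np.load("lane.npy")
T=cv2.imread("pics/top0.png");S=cv2.imread("pics/side0.png")
for d in ({"top":T},{"side":S},{"top":T,"side":S}): print(fit_tx(d,p,[-83,6,-.18]))
t,_=fit_tx({"top":T,"side":S},p,[-83,6,-.18])
for c,im,sl in(("top",T,(205,220)),("side",S,(245,215))):
    b=cv2.resize(im[sl[1]:sl[1]+70,sl[0]:sl[0]+90],None,fx=8,fy=8,interpolation=cv2.INTER_CUBIC)
    for Q,col in((boxL(t),(0,255,255)),([(x,y,5) for x in(-150,260) for y in(-50,50)]+[(0,y,z) for y in (29,-27) for z in(9,51)]+[(x,y,47) for x in(0,) for y in(-31,31)]+[(-38,46,47),(-38,-46,47)],(0,0,255))):
        for u,v in proj(c,L2W(p,Q)): cv2.circle(b,(int((u+.5-sl[0])*8),int((v+.5-sl[1])*8)),4,col,-1)
    cv2.imwrite(f"pics/ov_{c}.png",b)
E
```

```text
(array([-85.21937065,   9.85622466,  -0.19969116]), np.float64(-37.54367850492153))
(array([-86.21085555,   9.09372477,  -0.13057986]), np.float64(-74.89427232269506))
(array([-85.74816264,   9.50691596,  -0.17880828]), np.float64(-111.75226408611485))
```

View pics/ov_top.png

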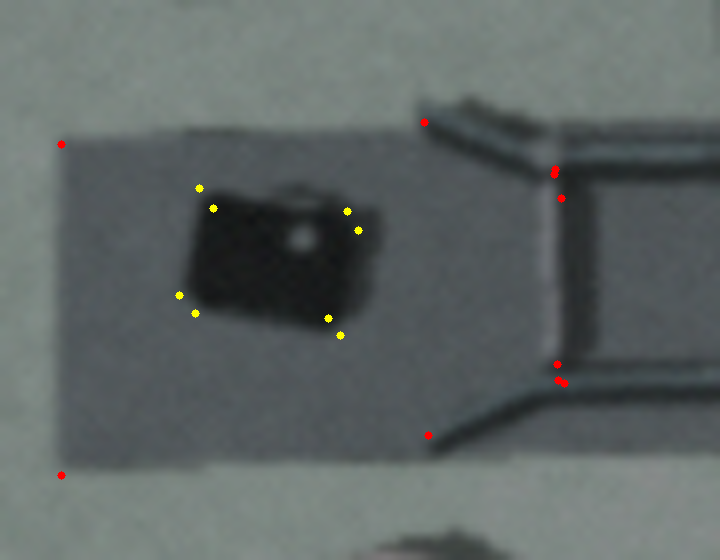

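View pics/ov_side.png

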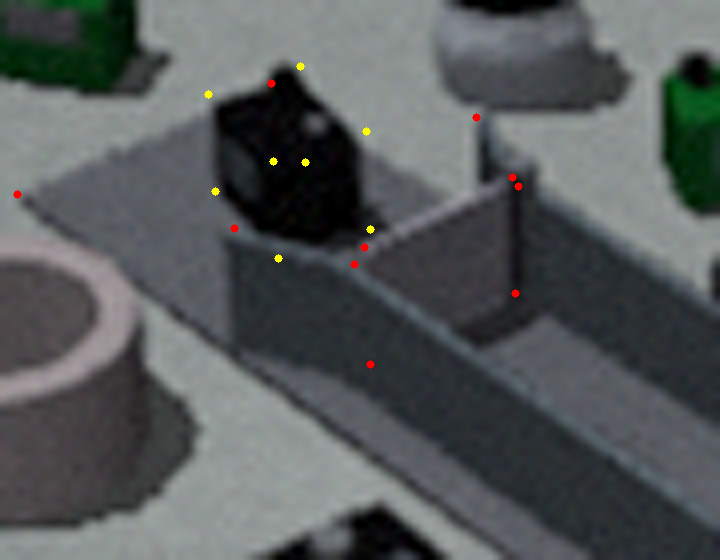

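```bash
python3 - <<'E'
from h import *
a=cv2.imread("pics/top0.png")
cv2.imwrite("pics/t2.png",cv2.resize(a[210:290,310:400],None,fx=7,fy=7,interpolation=cv2.INTER_CUBIC))
a=cv2.imread("pics/side0.png")
cv2.imwrite("pics/s2.png",cv2.resize(a[250:330,320:410],None,fx=7,fy=7,interpolation=cv2.INTER_CUBIC))
E
```

```text
(no output)
```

View pics/t2.png

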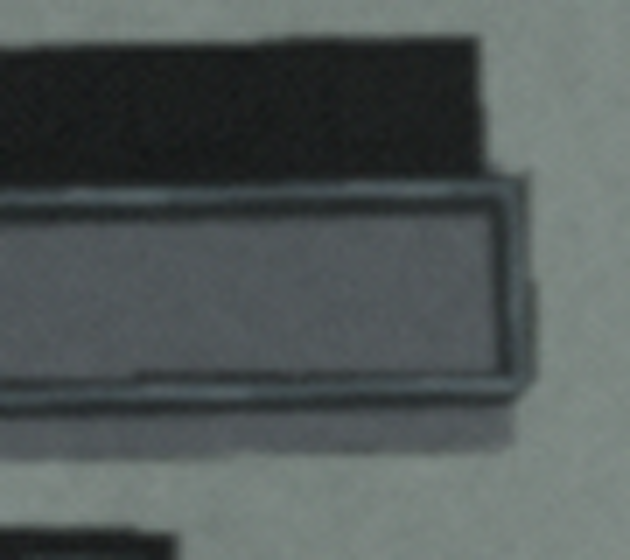

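View pics/s2.png

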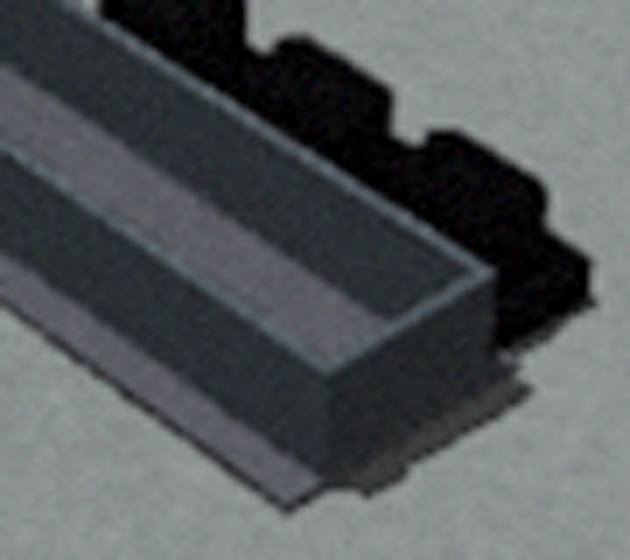

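```bash
python3 - <<'E'
from h import *
from scipy.optimize import least_squares
o=[]
def add(c,s,off,L): 
    for q,uv in L: o.append((c,q,(np.array(uv)+.5)/s-.5+off))
add("top",8,(205,220),[((-150,50,5),(60,140)),((-150,-50,5),(62,466)),((0,31,47),(548,166)),((0,-31,47),(551,369)),((-38,-46,47),(433,440)),((-38,46,47),(425,118))])
add("top",7,(310,210),[((260,-50,5),(513,450)),((255,31,47),(503,197)),((255,-31,47),(508,377))])
add("side",8,(245,215),[((-150,-50,5),(27,200)),((0,29,51),(518,178)),((0,-31,47),(352,258)),((-38,46,47),(484,118))])
add("side",7,(320,250),[((260,-50,5),(287,512)),((255,31,47),(478,275)),((255,-31,47),(325,365))])
res=lambda p,o:np.concatenate([proj(c,L2W(p,q))[0]-uv for c,q,uv in o])
im={c:cv2.imread(f"pics/{c}0.png") for c in("top","side")}
P={}
for nm in ("top","side",None):
    oo=[x for x in o if nm in (None,x[0])]
    r=least_squares(res,[.543,.078,-1.57],args=(oo,),loss="soft_l1");print(nm,r.x.round(4),r.fun.reshape(-1,2).round(1).tolist())
    np.save(f"lane_{nm}.npy",r.x)
    if nm: print(fit_tx({nm:im[nm]},r.x,[-83,5,-.18]))
    else: print(fit_tx(im,r.x,[-83,5,-.18]))
E
```

```text
Traceback (most recent call last):
  File "h.py", line 4, in proj
    m=optics.camera_model(c);T=np.linalg.inv(m["world_from_camera"]);K=m["camera_matrix"]
ValueError: time passes only in moves, steps and waits
```

```bash
python3 - <<'E'
s=open("h.py").read()
s=s.replace("def proj","import functools\n@functools.lru_cache\ndef CM(c):\n    import os,pickle\n    f=f'cm_{c}.pkl'\n    if not os.path.exists(f): pickle.dump(dict(optics.camera_model(c)),open(f,'wb'))\n    return pickle.load(open(f,'rb'))\ndef proj",1).replace("m=optics.camera_model(c)","m=CM(c)")
open("h.py","w").write(s)
E
cat > fit.py <<'E'
from h import *
from scipy.optimize import least_squares
o=[]
def add(c,s,off,L): 
    for q,uv in L: o.append((c,q,(np.array(uv)+.5)/s-.5+off))
add("top",8,(205,220),[((-150,50,5),(60,140)),((-150,-50,5),(62,466)),((0,31,47),(548,166)),((0,-31,47),(551,369)),((-38,-46,47),(433,440)),((-38,46,47),(425,118))])
add("top",7,(310,210),[((260,-50,5),(513,450)),((255,31,47),(503,197)),((255,-31,47),(508,377))])
add("side",8,(245,215),[((-150,-50,5),(27,200)),((0,29,51),(518,178)),((0,-31,47),(352,258)),((-38,46,47),(484,118))])
add("side",7,(320,250),[((260,-50,5),(287,512)),((255,31,47),(478,275)),((255,-31,47),(325,365))])
res=lambda p,o:np.concatenate([proj(c,L2W(p,q))[0]-uv for c,q,uv in o])
im={c:cv2.imread(f"pics/{c}0.png") for c in("top","side")}
P={}
for nm in ("top","side",None):
    oo=[x for x in o if nm in (None,x[0])]
    r=least_squares(res,[.543,.078,-1.57],args=(oo,),loss="soft_l1");print(nm,r.x.round(4),r.fun.reshape(-1,2).round(1).tolist())
    np.save(f"lane_{nm}.npy",r.x)
    if nm: print(fit_tx({nm:im[nm]},r.x,[-83,5,-.18]))
    else: print(fit_tx(im,r.x,[-83,5,-.18]))
E
python3 fit.py
```

```text
top [ 0.5388  0.0805 -1.5314] [[-0.3, -0.1], [-0.7, 0.5], [0.3, -0.1], [0.3, 0.8], [-1.2, -1.3], [-0.7, -0.1], [0.5, -0.0], [0.5, -0.2], [1.0, 0.2]]
(array([-83.68547095,   8.22867138,  -0.22610876]), np.float64(-37.592505750063886))
side [ 0.538   0.0775 -1.5394] [[-0.3, -0.8], [0.0, 0.2], [0.8, 0.9], [-0.2, 0.1], [-0.1, -0.2], [-0.4, 0.1], [0.3, -0.1]]
(array([-87.18584712,   7.16308223,  -0.12140691]), np.float64(-74.90920521106409))
None [ 0.5387  0.0796 -1.5343] [[0.1, -0.3], [-0.4, 0.3], [0.7, -0.1], [0.7, 0.8], [-0.9, -1.3], [-0.2, -0.1], [0.9, 0.3], [0.9, 0.1], [1.4, 0.6], [-0.7, -1.1], [-0.3, -0.3], [0.6, 0.4], [-0.6, -0.4], [0.0, -1.1], [-0.4, -0.8], [0.3, -1.0]]
(array([-85.46535601,   7.82547327,  -0.1754453 ]), np.float64(-111.68764465783174))
```

```bash
cat >> h.py <<'E'
from scipy.spatial.transform import Rotation as R
LANE=np.array([.5386,.0793,-1.5345])
def state():
    s=sensors.get_state();M=R.from_quat(s["tcp_rot"]).as_matrix()
    c,sn=np.cos(LANE[2]),np.sin(LANE[2]);d=s["eef_pos"][:2]-LANE[:2]
    l=np.array([c*d[0]+sn*d[1],-sn*d[0]+c*d[1],s["eef_pos"][2]])*1e3
    lx=np.array([c,sn,0]);ly=np.array([-sn,c,0])
    print("t",round(s["time"],2),"laneTCP mm",l.round(1),"open mm",round(s["opening"]*85.4,1),"F",s["contact_force"].round(1),"q",s["qpos"].round(2))
    print("tool y yaw rel lane",round(float(np.arctan2(M[:,1]@ly,M[:,1]@lx)),4),"toolx",M[:,0].round(3))
    return s,M,l,lx,ly
def togo(target,M,l,lx,ly):
    d=(np.array(target)-l)
    w=d[0]*lx+d[1]*ly+np.array([0,0,d[2]]); print("tool cm to",target,(M.T@w/10).round(2))
E
python3 -c "
from h import *
s,M,l,lx,ly=state();print(M.round(3))
togo((-84,12.5,110),M,l,lx,ly)"
```

```text
t 0.9 laneTCP mm [-562.5 -279.5  203.1] open mm 85.6 F [ 0.8  0.5 -0.1] q [ 1.06  0.29  1.58 -0.    1.28 -0.15]
tool y yaw rel lane 2.7435 toolx [ 0.  0. -1.]
[[ 0.     0.354  0.935]
 [ 0.     0.935 -0.354]
 [-1.     0.     0.   ]]
tool cm to (-84, 12.5, 110) [  9.31 -32.79  45.46]
```

Emit:
arm_command --increments '[[[0,0,0,-0.0995],[0,0,0,-0.0995],[0,0,0,-0.0995],[0,0,0,-0.0995],[0,-3.42,2.09,0],[0,-3.42,2.09,0],[0,-3.42,2.09,0],[0,-3.42,2.09,0],[0,-3.42,2.09,0],[0,-3.42,2.09,0],[0,-3.42,2.09,0],[0,-3.42,2.09,0],[0,-3.42,2.09,0],[0,-3.42,2.09,0],[0,-3.42,2.09,0],[0,-3.42,2.09,0],[0,-3.42,2.09,0],[0,-3.42,2.09,0]]]' --grip 7.2 --grip_force 20

```text
time: 3.15
eef_pos: [0.5493, 0.1622, 0.2034]
tcp_rot: [-0.013, 0.707, 0.013, 0.707]
contact_force: [0.8, -0.2, 0.0]
opening: 0.847
```

```bash
python3 - <<'E'
from h import *
s,M,l,lx,ly=state()
togo((-84,12.5,70),M,l,lx,ly)
for c in("top","side"):
    im=optics.read_camera(c);cv2.imwrite(f"pics/{c}1.png",im)
    u,v=proj(c,s["eef_pos"])[0].astype(int);print(c,u,v)
    cv2.imwrite(f"pics/{c}1c.png",cv2.resize(im[max(0,v-60):v+60,max(0,u-80):u+80],None,fx=5,fy=5,interpolation=cv2.INTER_CUBIC))
E
```

```text
t 3.15 laneTCP mm [-82.5  13.7 203.4] open mm 72.4 F [ 0.8 -0.2  0. ] q [ 0.11  0.06  1.83  0.    1.25 -1.5 ]
tool y yaw rel lane 3.1414 toolx [ 0.001  0.    -1.   ]
tool cm to (-84, 12.5, 70) [13.34  0.15 -0.13]
top 230 236
side 279 168
```

View pics/side1c.png

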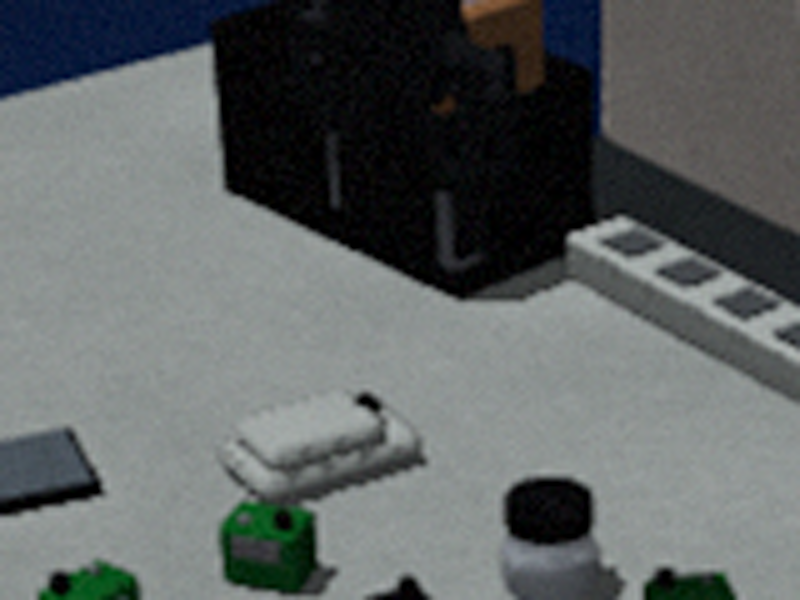

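View pics/top1c.png

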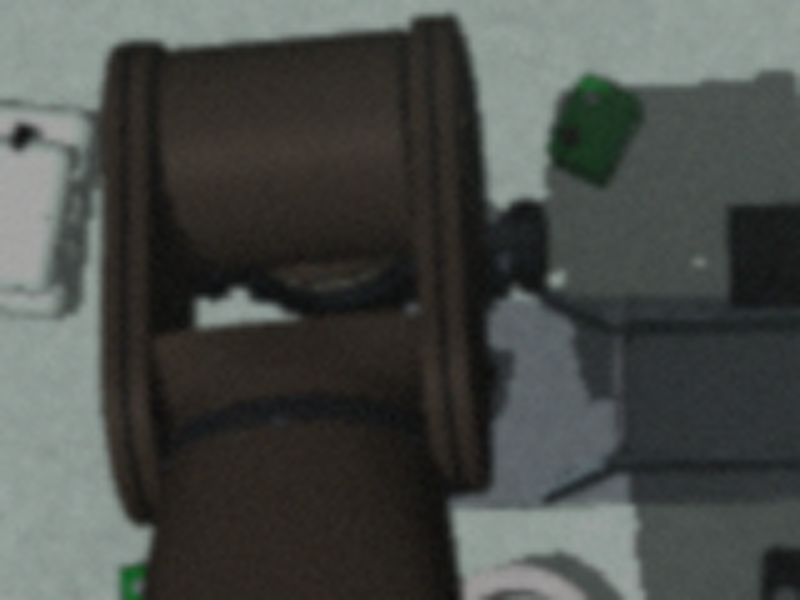

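Top view is covered by the wrist. The side view shows the finger pads near crop (335,170) and (455,240), in line with the transmitter below. I'll descend to just above it and check.

Emit:
arm_command --increments '[[[2.2,0.05,-0.05,0],[2.2,0.05,-0.08,0],[2.2,0.05,0,0],[2.2,0,0,0],[2.2,0,0,0],[0.9,0,0,0]]]'

```text
time: 4.0
eef_pos: [0.5459, 0.1654, 0.0827]
tcp_rot: [-0.013, 0.708, 0.013, 0.706]
contact_force: [-0.5, -0.3, 0.4]
opening: 0.842
```

```bash
python3 - <<'E'
from h import *
s,M,l,lx,ly=state()
im=optics.read_camera("side");cv2.imwrite(f"pics/side2.png",im)
cv2.imwrite("pics/side2c.png",cv2.resize(im[180:280,230:350],None,fx=6,fy=6,interpolation=cv2.INTER_CUBIC))
E
```

```text
t 4.0 laneTCP mm [-85.8  10.5  82.7] open mm 71.9 F [-0.5 -0.3  0.4] q [ 0.12  0.19  1.93  0.    1.03 -1.49]
tool y yaw rel lane -3.1411 toolx [-0.003 -0.    -1.   ]
```

View pics/side2c.png

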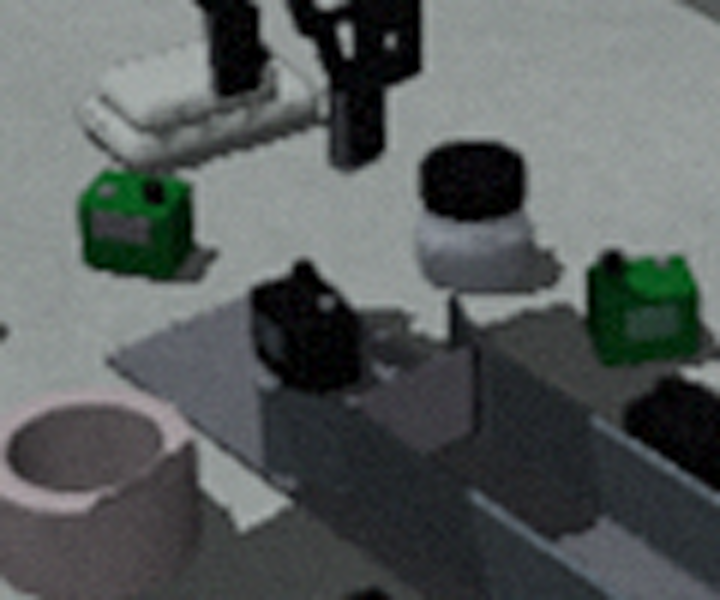

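```bash
python3 - <<'E'
from h import *
s,M,l,lx,ly=state()
c,y=l[0],l[1]
b=cv2.imread("pics/side2c.png")
for zt,col in((l[2],(0,0,255)),(l[2]+8,(0,255,0))):
  Q=[(c+sg*a,y+w,zt) for sg in(-1,1) for a in(36,50) for w in(-11,11)]
  for u,v in proj("side",L2W(LANE,Q)): cv2.circle(b,(int((u+.5-230)*6),int((v+.5-180)*6)),3,col,-1)
cv2.imwrite("pics/side2o.png",b[0:400,100:500].repeat(2,0).repeat(2,1)[:600])
E
```

```text
t 4.05 laneTCP mm [-85.6  10.2  82.1] open mm 71.5 F [-0.5 -1.2 -1.3] q [ 0.12  0.19  1.93  0.    1.03 -1.49]
tool y yaw rel lane -3.1412 toolx [-0.003 -0.    -1.   ]
```

View pics/side2o.png

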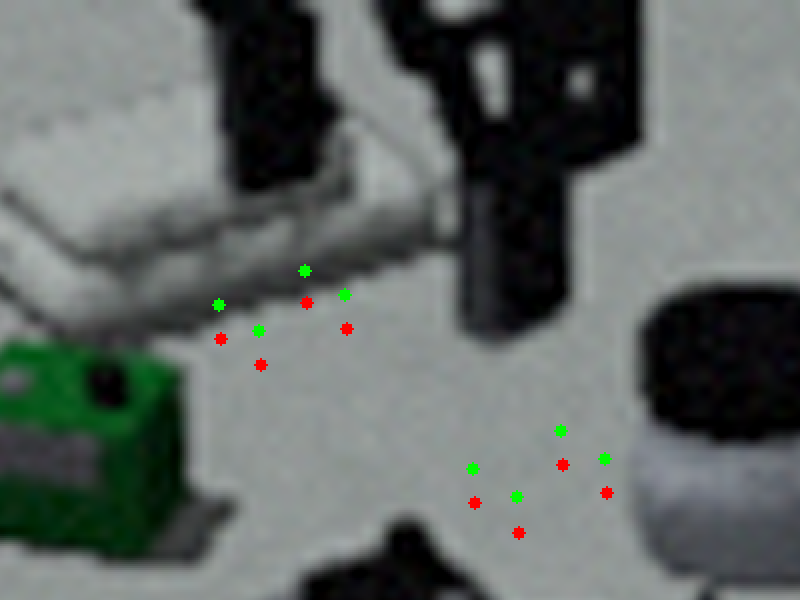

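```bash
python3 - <<'E'
from h import *
im=optics.read_camera("side");cv2.imwrite(f"pics/side3.png",im)
s,M,l,lx,ly=state()
b=cv2.resize(im[150:250,230:350],None,fx=6,fy=6,interpolation=cv2.INTER_CUBIC)
c,y=l[0],l[1]
for zt,col in((l[2],(0,0,255)),(l[2]+40,(0,255,0))):
  Q=[(c+sg*a,y+w,zt) for sg in(-1,1) for a in(36,50) for w in(-11,11)]
  for u,v in proj("side",L2W(LANE,Q)): cv2.circle(b,(int((u+.5-230)*6),int((v+.5-150)*6)),3,col,-1)
cv2.imwrite("pics/side3o.png",b)
E
```

```text
t 4.1 laneTCP mm [-85.6  10.8  83.2] open mm 72.0 F [-0.2 -0.2 -0.2] q [ 0.12  0.19  1.93  0.    1.03 -1.49]
tool y yaw rel lane -3.1413 toolx [-0.002 -0.    -1.   ]
```

View pics/side3o.png

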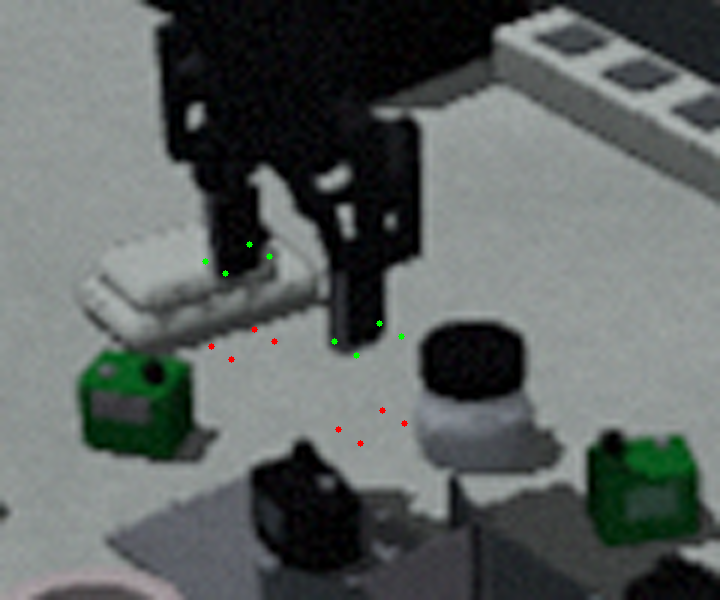

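```bash
python3 - <<'E'
from h import *
P=np.array([.2385,.6307,.2017]);M=R.from_quat([0.12640056,0.6958583,-0.12801145,0.69528209]).as_matrix()
im=cv2.imread("pics/side0.png");b=cv2.resize(im[60:180,10:130],None,fx=5,fy=5,interpolation=cv2.INTER_CUBIC)
for back,col in((0,(0,0,255)),(.013,(0,255,255)),(.04,(0,255,0))):
  Q=[P-M[:,0]*back+M[:,1]*a+M[:,2]*w for a in(-.057,-.0427,.0427,.057) for w in (-.011,.011)]
  for u,v in proj("side",Q): cv2.circle(b,(int((u+.5-10)*5),int((v+.5-60)*5)),3,col,-1)
cv2.imwrite("pics/s0g.png",b)
E
```

```text
(no output)
```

View pics/s0g.png

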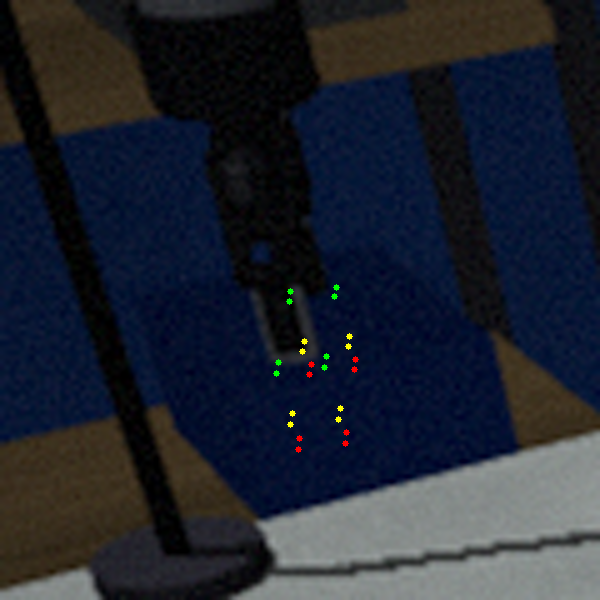

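Emit:
arm_command --increments '[[[1.2,-0.15,0.2,0],[1.3,0,0,0],[0,0,0,0]]]'

```text
time: 4.47
eef_pos: [0.5482, 0.1632, 0.0576]
tcp_rot: [-0.013, 0.708, 0.013, 0.706]
contact_force: [-0.6, -0.1, 0.1]
opening: 0.844
```

```bash
cat > look.py <<'E'
import sys
from h import *
n=sys.argv[1]; zo=float(sys.argv[2])
s,M,l,lx,ly=state()
im=optics.read_camera("side");cv2.imwrite(f"pics/side{n}.png",im)
X,Y=(int(v) for v in sys.argv[3:5]) if len(sys.argv)>4 else (230,170)
b=cv2.resize(im[Y:Y+90,X:X+120],None,fx=6.5,fy=6.5,interpolation=cv2.INTER_CUBIC)
b=np.clip(b.astype(float)*1.6,0,255).astype(np.uint8)
h=s["opening"]*42.7
for zt,col in((l[2],(0,0,255)),(l[2]+zo,(0,255,0))):
  Q=[(l[0]+sg*a,l[1]+w,zt) for sg in(-1,1) for a in(h,h+8) for w in(-11,11)]
  for u,v in proj("side",L2W(LANE,Q)): cv2.circle(b,(int((u+.5-X)*6.5),int((v+.5-Y)*6.5)),3,col,-1)
cv2.imwrite(f"pics/side{n}o.png",b)
E
python3 look.py 4 40
```

```text
t 4.47 laneTCP mm [-83.5  12.6  57.6] open mm 72.1 F [-0.6 -0.1  0.1] q [ 0.11  0.23  1.93  0.    0.98 -1.49]
tool y yaw rel lane 3.1413 toolx [-0.003 -0.    -1.   ]
```

View pics/side4o.png

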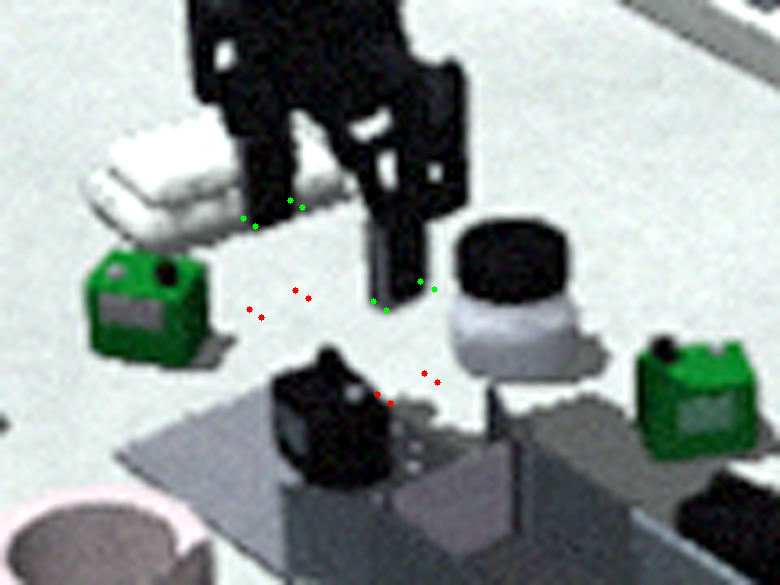

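Emit:
arm_command --increments '[[[0.8,0,0,0],[0.8,0,0,0],[0.7,0,0,0],[0,0,0,0]]]'

```text
time: 5.03
eef_pos: [0.5486, 0.1633, 0.0351]
tcp_rot: [-0.013, 0.708, 0.013, 0.706]
contact_force: [0.3, 0.3, -0.4]
opening: 0.841
```

```bash
python3 look.py 5 40
```

```text
t 5.03 laneTCP mm [-83.6  13.   35.1] open mm 71.8 F [ 0.3  0.3 -0.4] q [ 0.11  0.26  1.94 -0.    0.94 -1.49]
tool y yaw rel lane 3.1415 toolx [-0.002 -0.    -1.   ]
```

View pics/side5o.png

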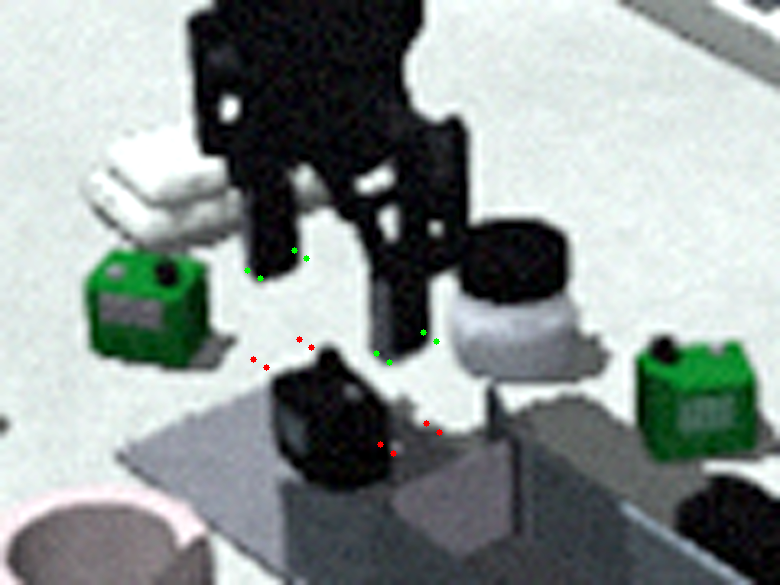

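```bash
python3 - <<'E'
from h import *
im=optics.read_camera("top");cv2.imwrite("pics/top5.png",im)
b=cv2.resize(im[190:290,190:320],None,fx=6,fy=6,interpolation=cv2.INTER_CUBIC)
cv2.imwrite("pics/top5c.png",np.clip(b*1.8,0,255).astype(np.uint8))
E
```

```text
(no output)
```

View pics/top5c.png

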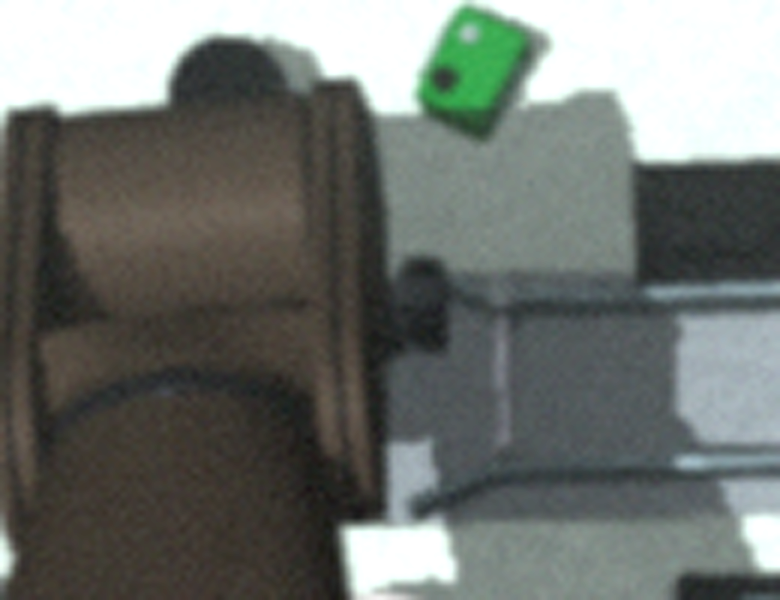

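```bash
python3 - <<'E'
from h import *
p=LANE;c,s=np.cos(p[2]),np.sin(p[2])
def tl(w): d=w[:2]-p[:2];return np.round([(c*d[0]+s*d[1])*1e3,(-s*d[0]+c*d[1])*1e3,w[2]*1e3],1)
for z in(.06,.08,.1,.12,.14,.16): print(z,tl(ray("top",240.8,260.8,z)),"side top of knuckle",tl(ray("side",188,297,z)),"mid",tl(ray("side",200,298.5,z)),"bot",tl(ray("side",212.3,297.7,z)),"tip",tl(ray("side",225,291,z)))
E
```

```text
0.06 [-29.8  28.1  60. ] side top of knuckle [-196.3  149.3   60. ] mid [-141.8  110.9   60. ] bot [-94.  70.  60.] tip [-57.5  20.   60. ]
0.08 [-28.4  24.5  80. ] side top of knuckle [-166.6  126.4   80. ] mid [-113.8   89.2   80. ] bot [-67.3  49.4  80. ] tip [-31.8   0.9  80. ]
0.1 [-27.  21. 100.] side top of knuckle [-137.   103.6  100. ] mid [-85.7  67.4 100. ] bot [-40.6  28.8 100. ] tip [ -6.2 -18.3 100. ]
0.12 [-25.6  17.5 120. ] side top of knuckle [-107.3   80.7  120. ] mid [-57.6  45.6 120. ] bot [-13.8   8.2 120. ] tip [ 19.5 -37.4 120. ]
0.14 [-24.2  14.  140. ] side top of knuckle [-77.7  57.8 140. ] mid [-29.5  23.8 140. ] bot [ 12.9 -12.4 140. ] tip [ 45.1 -56.6 140. ]
0.16 [-22.9  10.5 160. ] side top of knuckle [-48.   34.9 160. ] mid [ -1.4   2.1 160. ] bot [ 39.6 -33.  160. ] tip [ 70.8 -75.7 160. ]
```

The front-finger knuckle triangulates to the horizontal position I expected. The fingertips, though, stand about 40 mm above the reported TCP height. I'll go down in stages by sight and force.

Emit:
arm_command --increments '[[[0.9,0,0,0],[0.9,0,0,0],[0.7,0,0,0],[0,0,0,0]]]'

```text
time: 5.62
eef_pos: [0.5485, 0.1633, 0.01]
tcp_rot: [-0.013, 0.708, 0.013, 0.706]
contact_force: [0.1, -1.0, -0.3]
opening: 0.842
```

```bash
python3 look.py 6 40
```

```text
t 5.62 laneTCP mm [-83.6  12.9  10. ] open mm 71.9 F [ 0.1 -1.  -0.3] q [ 0.11  0.3   1.95  0.    0.89 -1.49]
tool y yaw rel lane 3.1414 toolx [-0.002 -0.    -1.   ]
```

View pics/side6o.png

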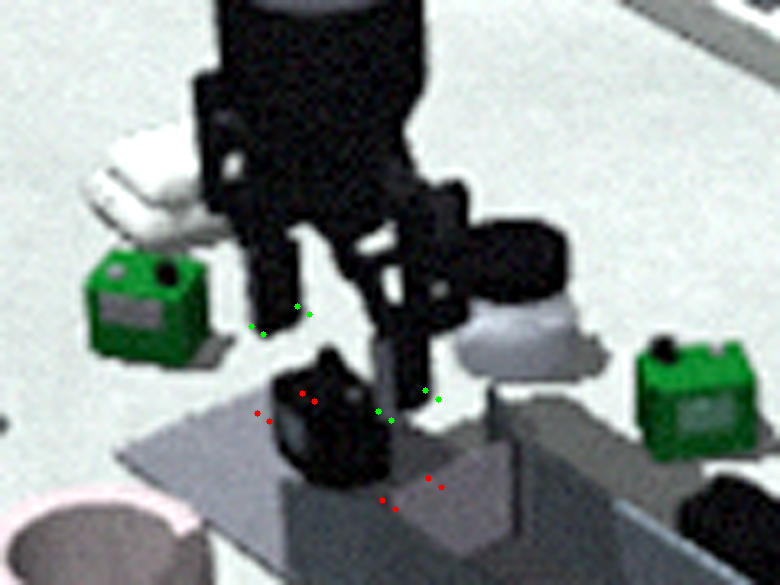

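Emit:
arm_command --increments '[[[0.8,0,0,0],[0.8,0,0,0],[0.7,0,0,0],[0.7,0,0,0],[0,0,0,0]]]'

```text
time: 6.3
eef_pos: [0.5486, 0.1633, -0.0198]
tcp_rot: [-0.013, 0.708, 0.013, 0.706]
contact_force: [-0.3, -0.2, 0.2]
opening: 0.843
```

```bash
python3 look.py 7 40
```

```text
t 6.3 laneTCP mm [-83.6  13.1 -19.8] open mm 72.0 F [-0.3 -0.2  0.2] q [ 0.11  0.35  1.95  0.    0.84 -1.49]
tool y yaw rel lane 3.1415 toolx [-0.002 -0.    -1.   ]
```

View pics/side7o.png

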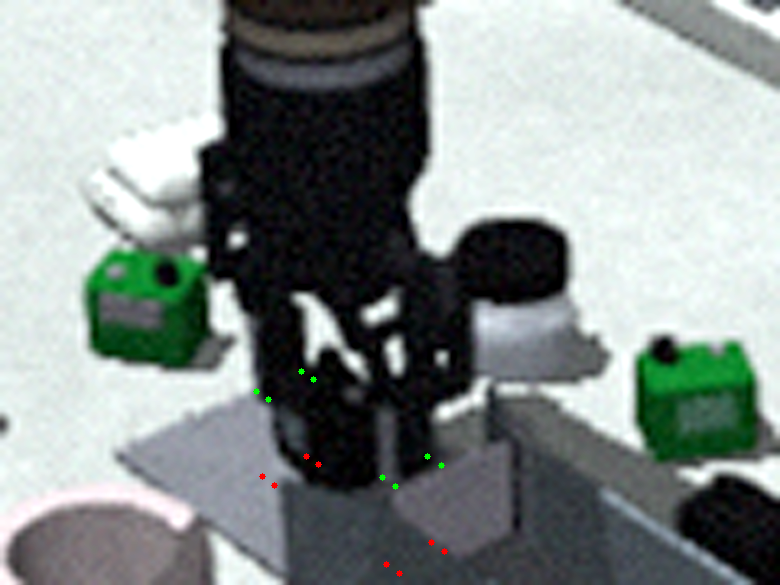

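Emit:
arm_command --increments '[[[0,-0.35,0,0],[0,-0.35,0,0],[0,-0.3,0,0],[0,-0.3,0,0],[0,-0.3,0,0],[0,-0.3,0,0],[0,-0.3,-0.04,0],[0,-0.3,-0.05,0],[0,-0.4,-0.05,0],[0,-0.4,-0.05,0],[0,0,0,0]]]'

```text
time: 7.72
eef_pos: [0.5487, 0.13, -0.0189]
tcp_rot: [-0.013, 0.707, 0.013, 0.707]
contact_force: [0.7, 0.7, 1.2]
opening: 0.846
```

```bash
python3 look.py 8 40
```

```text
t 7.72 laneTCP mm [-50.3  11.9 -18.9] open mm 72.2 F [0.7 0.7 1.2] q [ 0.05  0.33  1.98 -0.    0.83 -1.55]
tool y yaw rel lane 3.1414 toolx [ 0. -0. -1.]
```

View pics/side8o.png

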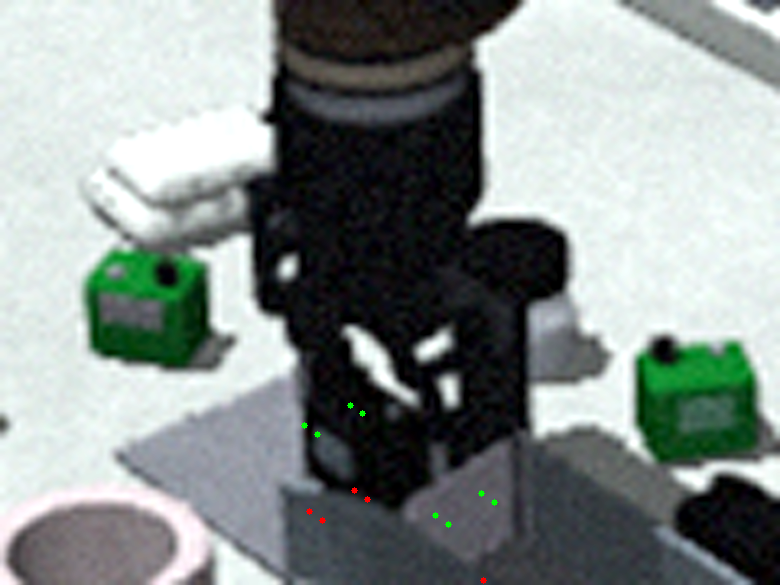

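Emit:
arm_command --increments '[[[0,-0.35,-0.05,0],[0,-0.35,-0.06,0],[0,-0.35,-0.06,0],[0,-0.35,-0.06,0],[0,-0.35,-0.06,0],[0,-0.35,-0.06,0],[0,-0.35,-0.06,0],[0,-0.35,-0.06,0],[0,0,0,0]]]'

```text
time: 8.9
eef_pos: [0.5447, 0.1016, -0.019]
tcp_rot: [-0.013, 0.707, 0.013, 0.707]
contact_force: [-0.4, 1.2, 1.1]
opening: 0.847
```

```bash
python3 look.py 9 40; python3 - <<'E'
from h import *
im=optics.read_camera("top");cv2.imwrite("pics/top9.png",im)
b=cv2.resize(im[190:290,220:350],None,fx=6,fy=6,interpolation=cv2.INTER_CUBIC)
cv2.imwrite("pics/top9c.png",np.clip(b*1.8,0,255).astype(np.uint8))
E
```

```text
t 8.9 laneTCP mm [-22.1   6.9 -19. ] open mm 72.3 F [-0.4  1.2  1.1] q [ 0.    0.32  2.   -0.    0.83 -1.6 ]
tool y yaw rel lane -3.1415 toolx [-0.001 -0.001 -1.   ]
```

View pics/side9o.png

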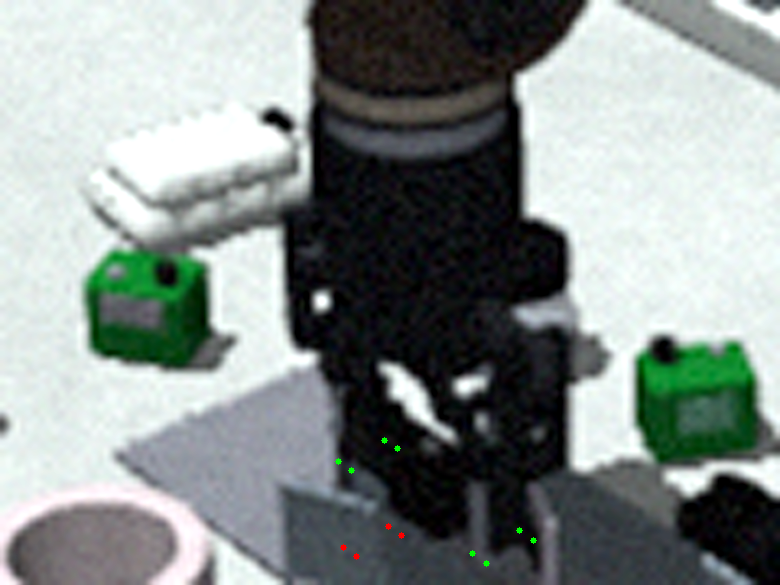

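View pics/top9c.png

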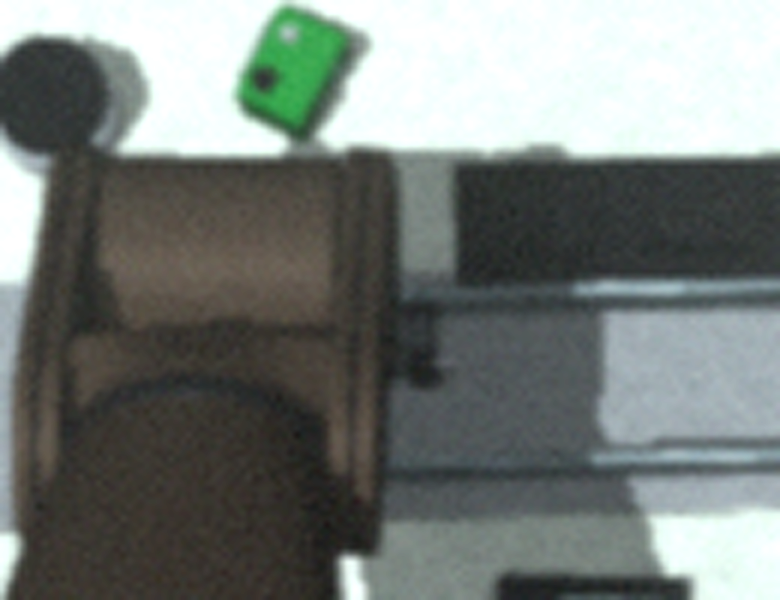

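```bash
python3 - <<'E'
from h import *
im=cv2.imread("pics/side9.png");X,Y=275,230
b=cv2.resize(im[Y:Y+40,X:X+50],None,fx=14,fy=14,interpolation=cv2.INTER_CUBIC).astype(float)
b=np.clip(255*(b/255)**.45*1.2,0,255).astype(np.uint8)
for ty,col in((7,(0,255,255)),(1,(0,255,0))):
    uv=proj("side",L2W(LANE,boxL([-36,ty,0])));uv=((uv+.5-[X,Y])*14).astype(int)
    for i,j in((0,1),(2,3),(0,2),(1,3),(4,5),(6,7),(4,6),(5,7),(0,4),(1,5),(2,6),(3,7)): cv2.line(b,tuple(map(int,uv[i])),tuple(map(int,uv[j])),col,1)
cv2.imwrite("pics/s9z.png",b)
E
```

```text
(no output)
```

View pics/s9z.png

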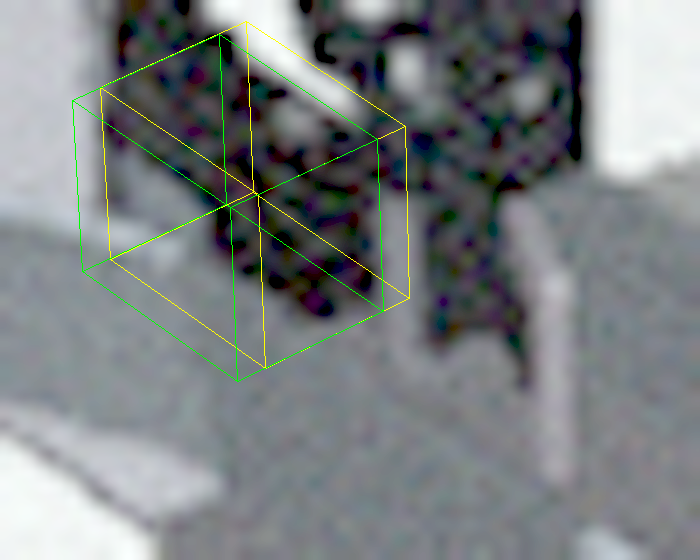

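```bash
python3 - <<'E'
from h import *
# initial calibration of silhouette: s1 left 215, right 360 of 8x at (245)
print("init obs L,R", 245+215/8, 245+360/8)
for t in([-85.5,7.5,-.18],[-85.5,7.5,-.1],[-85.5,7.5,0],[-83,7.5,-.18]):
    u=proj("side",L2W(LANE,boxL(t)))[:,0]+.5; print(t,u.min().round(1),u.max().round(1))
print("now obs",275+107/14,275+380/14)
for yaw in(0,-.06,-.12,-.18):
  for x in(-38,-36,-34):
    for y in(0,3,6):
      u=proj("side",L2W(LANE,boxL([x,y,yaw])))[:,0]+.5; print(yaw,x,y,u.min().round(1),u.max().round(1))
E
```

```text
init obs L,R 271.875 290.0
[-85.5, 7.5, -0.18] 271.0 291.2
[-85.5, 7.5, -0.1] 270.6 291.6
[-85.5, 7.5, 0] 270.2 291.9
[-83, 7.5, -0.18] 271.6 291.8
now obs 282.64285714285717 302.14285714285717
0 -38 0 279.4 301.5
0 -38 3 280.4 302.5
0 -38 6 281.4 303.4
0 -36 0 279.9 302.0
0 -36 3 280.9 303.0
0 -36 6 281.9 304.0
0 -34 0 280.4 302.6
0 -34 3 281.4 303.5
0 -34 6 282.4 304.5
-0.06 -38 0 279.6 301.3
-0.06 -38 3 280.6 302.3
-0.06 -38 6 281.6 303.2
-0.06 -36 0 280.1 301.8
-0.06 -36 3 281.1 302.8
-0.06 -36 6 282.1 303.8
-0.06 -34 0 280.6 302.4
-0.06 -34 3 281.6 303.3
-0.06 -34 6 282.6 304.3
-0.12 -38 0 279.9 301.1
-0.12 -38 3 280.8 302.1
-0.12 -38 6 281.8 303.0
-0.12 -36 0 280.4 301.6
-0.12 -36 3 281.3 302.6
-0.12 -36 6 282.3 303.5
-0.12 -34 0 280.9 302.1
-0.12 -34 3 281.8 303.1
-0.12 -34 6 282.8 304.1
-0.18 -38 0 280.1 300.8
-0.18 -38 3 281.1 301.8
-0.18 -38 6 282.1 302.7
-0.18 -36 0 280.6 301.3
-0.18 -36 3 281.6 302.3
-0.18 -36 6 282.6 303.3
-0.18 -34 0 281.1 301.9
-0.18 -34 3 282.1 302.8
-0.18 -34 6 283.1 303.8
```

Emit:
arm_command --increments '[[[0,0.3,0,0],[0,0,0.15,0],[0,0,0.15,0],[0,-0.3,0,0],[0,-0.4,0,0],[0,-0.4,0,0],[0,-0.4,0,0],[0,-0.4,0,0],[0,-0.4,0,0],[0,-0.4,0,0],[0,0,0,0]]]'

```text
time: 10.38
eef_pos: [0.5489, 0.0778, -0.0188]
tcp_rot: [-0.013, 0.707, 0.013, 0.707]
contact_force: [-0.3, -0.3, 0.2]
opening: 0.839
```

```bash
python3 look.py 10 40 250 190
```

```text
t 10.38 laneTCP mm [  1.9  10.3 -18.8] open mm 71.6 F [-0.3 -0.3  0.2] q [-0.04  0.32  2.   -0.    0.83 -1.65]
tool y yaw rel lane 3.1413 toolx [ 0.    -0.001 -1.   ]
```

View pics/side10o.png

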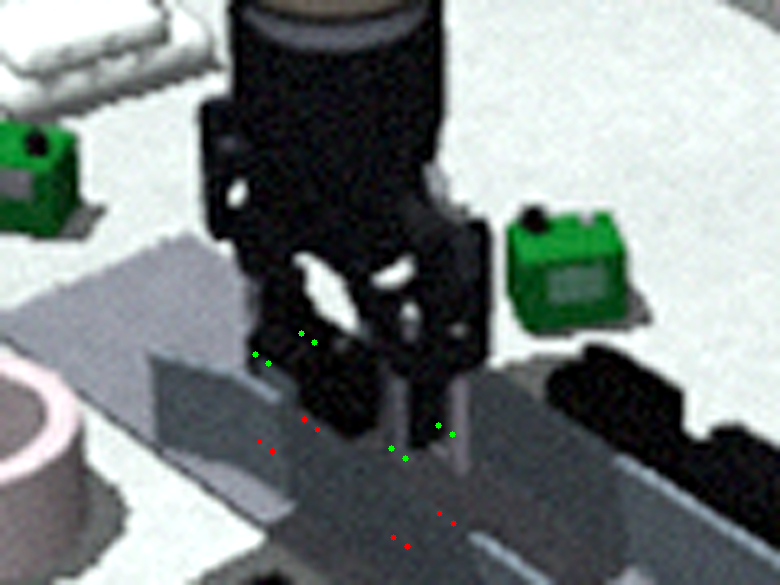

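Emit:
arm_command --increments '[[[0,-0.3,0,0],[0,-0.3,0,0],[0,0,0,0]]]'

```text
time: 10.8
eef_pos: [0.5491, 0.0721, -0.0188]
tcp_rot: [-0.013, 0.707, 0.013, 0.707]
contact_force: [0.5, 0.0, -0.1]
opening: 0.84
```

Emit:
arm_command --increments '[[[0,-0.25,0,0],[0,-0.2,0,0],[0,0,0,0],[0,0,0,0]]]' --grip 6.3

```text
time: 11.3
eef_pos: [0.5494, 0.0677, -0.0188]
tcp_rot: [-0.013, 0.707, 0.013, 0.707]
contact_force: [-0.1, 0.8, 1.0]
opening: 0.74
```

Emit:
arm_command --increments '[[[0,-0.25,0,0],[0,-0.2,0,0],[0,0,0,0],[0,0,0,0]]]' --grip 5.5

```text
time: 11.8
eef_pos: [0.5493, 0.0631, -0.019]
tcp_rot: [-0.013, 0.707, 0.013, 0.707]
contact_force: [-0.4, 1.5, 1.0]
opening: 0.642
```

```bash
python3 look.py 11 36 250 190
```

```text
t 11.8 laneTCP mm [ 16.6  10.1 -19. ] open mm 54.8 F [-0.4  1.5  1. ] q [-0.07  0.31  2.   -0.    0.83 -1.68]
tool y yaw rel lane -3.1416 toolx [-0. -0. -1.]
```

View pics/side11o.png

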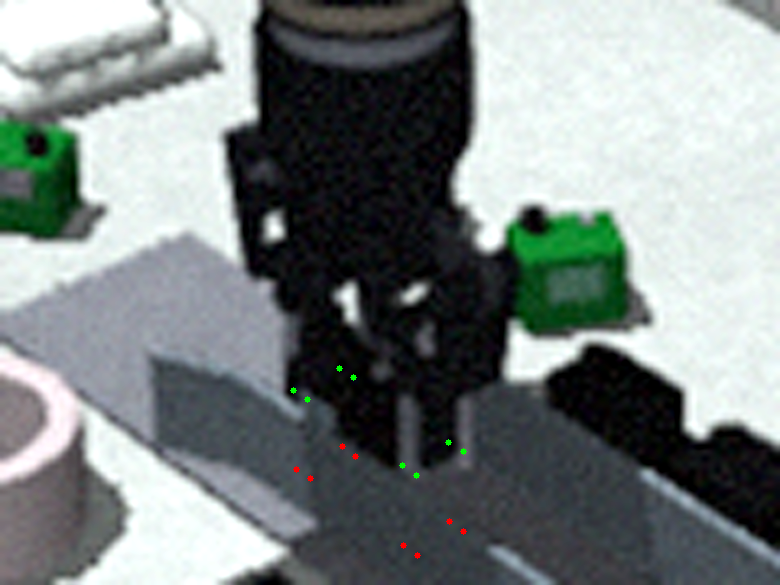

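Emit:
arm_command --increments '[[[0,-0.15,0,0],[0,-0.1,0,0],[0,0,0,0]]]' --grip 5.0

```text
time: 12.22
eef_pos: [0.5494, 0.0608, -0.0189]
tcp_rot: [-0.013, 0.707, 0.013, 0.707]
contact_force: [0.8, 1.9, 2.2]
opening: 0.586
```

Emit:
arm_command --increments '[[[0,-0.3,0,0],[0,-0.4,0,0],[0,-0.4,0,0],[0,-0.4,0,0],[0,-0.4,0,0],[0,-0.4,0,0],[0,-0.4,0,0],[0,0,0,0]]]'

```text
time: 13.22
eef_pos: [0.5505, 0.0333, -0.0189]
tcp_rot: [-0.013, 0.707, 0.013, 0.707]
contact_force: [0.3, -0.0, 0.3]
opening: 0.588
```

```bash
python3 look.py 12 36 260 200
```

```text
t 13.22 laneTCP mm [ 46.4  10.2 -18.9] open mm 50.2 F [ 0.3 -0.   0.3] q [-0.12  0.31  2.01 -0.    0.83 -1.73]
tool y yaw rel lane 3.1414 toolx [ 0.    -0.001 -1.   ]
```

View pics/side12o.png

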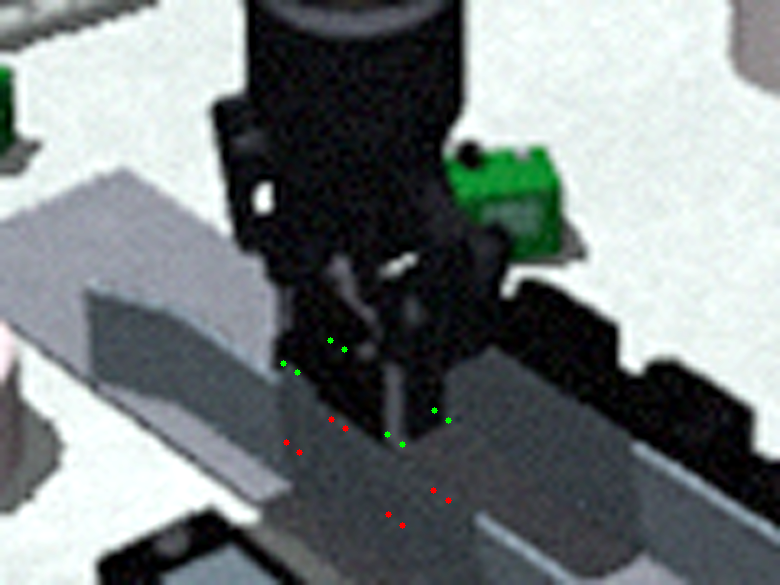

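Emit:
arm_command --increments '[[[0,-0.4,0,0],[0,-0.5,0,0],[0,-0.5,0,0],[0,-0.5,0,0],[0,-0.5,0,0],[0,-0.5,0,0],[0,-0.5,0,0],[0,-0.5,0,0],[0,-0.5,0,0],[0,-0.5,0,0],[0,-0.5,0,0],[0,-0.5,0,0],[0,-0.5,0,0],[0,-0.5,0,0],[0,-0.5,0,0],[0,-0.4,0,0],[0,-0.3,0,0],[0,-0.2,0,0],[0,0,0,0]]]'

```text
time: 15.65
eef_pos: [0.5535, -0.0493, -0.0188]
tcp_rot: [-0.013, 0.707, 0.013, 0.707]
contact_force: [-0.9, -0.1, -0.0]
opening: 0.589
```

```bash
python3 look.py 13 36 280 220;python3 - <<'E'
from h import *
im=optics.read_camera("top");cv2.imwrite("pics/top13.png",im)
b=cv2.resize(im[190:290,230:360],None,fx=6,fy=6,interpolation=cv2.INTER_CUBIC)
cv2.imwrite("pics/top13c.png",np.clip(b*1.8,0,255).astype(np.uint8))
E
```

```text
t 15.65 laneTCP mm [129.1  10.2 -18.8] open mm 50.3 F [-0.9 -0.1 -0. ] q [-0.27  0.32  2.   -0.    0.83 -1.88]
tool y yaw rel lane 3.1416 toolx [ 0. -0. -1.]
```

View pics/side13o.png

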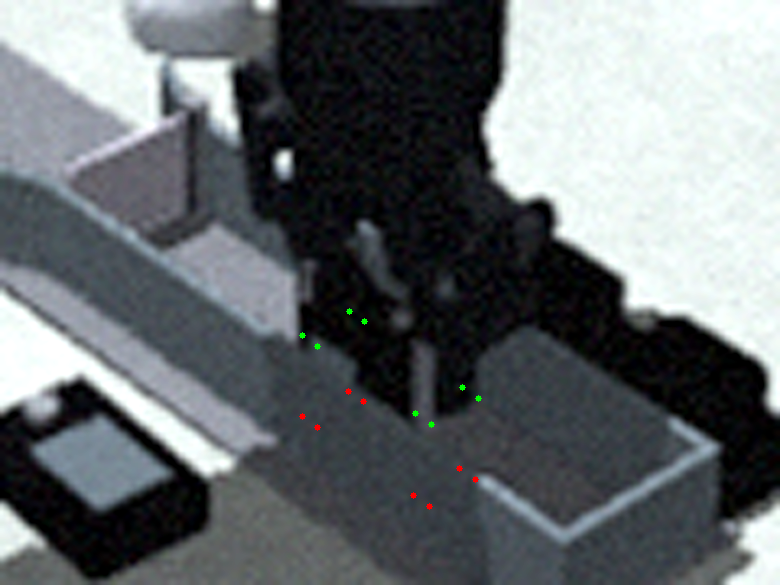

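View pics/top13c.png

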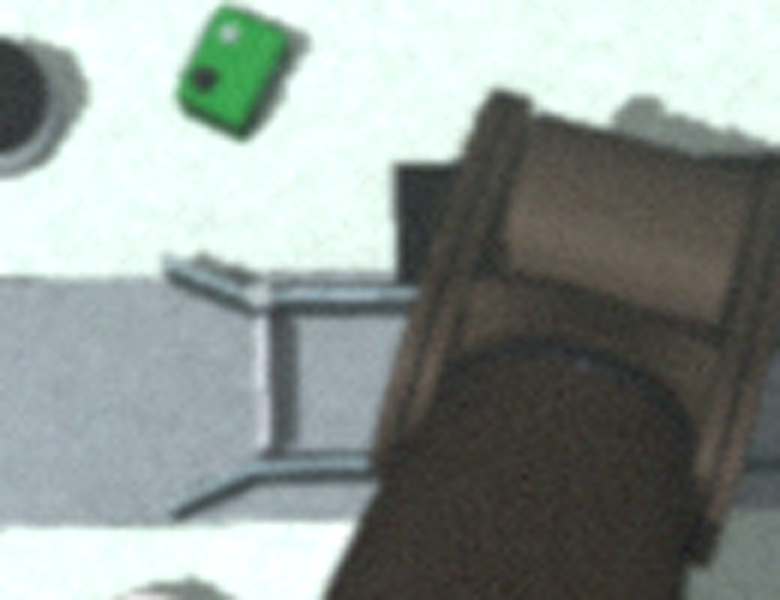

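The flap is already shut behind the transmitter. I'll free both pads from it and lift straight out.

Emit:
arm_command --increments '[[[0,0.15,0,0],[0,0.15,0,0],[0,0,0,0]]]'

```text
time: 16.12
eef_pos: [0.5533, -0.0459, -0.0189]
tcp_rot: [-0.013, 0.707, 0.013, 0.707]
contact_force: [0.8, -0.4, 0.4]
opening: 0.587
```

Emit:
arm_command --increments '[[[0,0,0,0],[0,0,0,0],[0,0,0,0],[-0.4,0,0,0],[-0.8,0,0,0],[-1.0,0,0,0],[-1.5,0,0,0],[-2,0,0,0],[-2.5,0,0,0],[-3,0,0,0],[-3,0,0,0],[-3,0,0,0],[-3,0,0,0]]]' --grip 6.2

```text
time: 17.75
eef_pos: [0.5533, -0.046, 0.1854]
tcp_rot: [-0.013, 0.707, 0.013, 0.707]
contact_force: [-0.7, 0.0, -0.5]
opening: 0.725
```

Emit:
arm_command --increments '[[[0,4,0,0],[0,4,0,0],[0,4,0,0],[0,4,0,0],[0,4,0,0],[0,4,0,0],[0,4,0,0],[0,4,0,0],[0,2,0,0],[0,0,0,0]]]'

```text
time: 19.0
eef_pos: [0.5409, 0.2943, 0.1836]
tcp_rot: [-0.014, 0.707, 0.013, 0.707]
contact_force: [-0.9, -0.6, -0.8]
opening: 0.729
```

```bash
python3 - <<'E'
from h import *
state()
for c,X,Y,w,h,f in(("top",150,170,250,160,3.2),("side",180,180,250,160,3.2)):
    im=optics.read_camera(c);cv2.imwrite(f"pics/{c}14.png",im)
    b=cv2.resize(im[Y:Y+h,X:X+w],None,fx=f,fy=f,interpolation=cv2.INTER_CUBIC)
    cv2.imwrite(f"pics/{c}14c.png",np.clip(b*1.6,0,255).astype(np.uint8))
E
```

```text
t 19.0 laneTCP mm [-214.8   10.1  183.6] open mm 62.2 F [-0.9 -0.6 -0.8] q [ 0.33  0.17  1.75 -0.    1.22 -1.27]
tool y yaw rel lane -3.1398 toolx [ 0.001 -0.    -1.   ]
```

View pics/top14c.png

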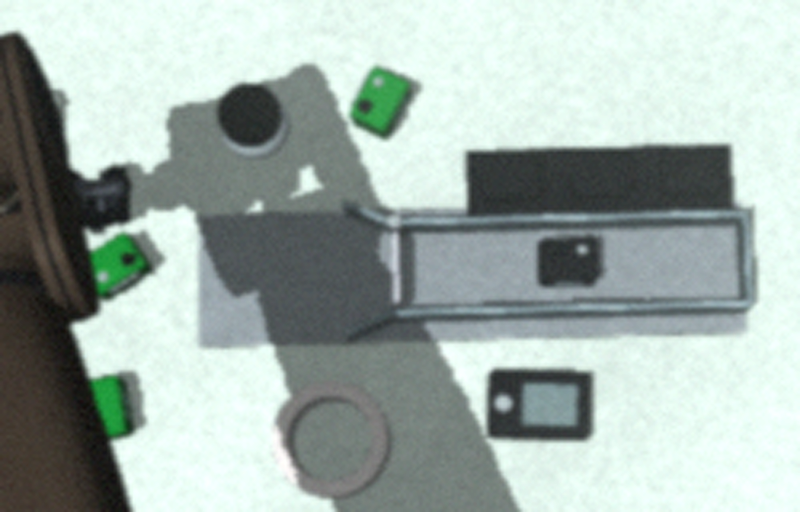

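View pics/side14c.png

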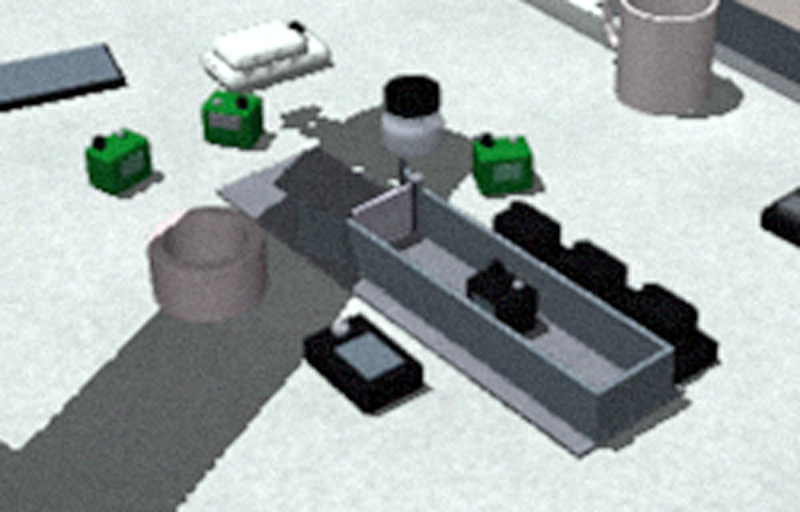

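The transmitter stands upright and straight in the lane at top crop (570,261). Its rear is about 107 mm beyond the gateway, against a flap swing of 56 mm. The flap is shut (crop x≈397), and the bystanders are at their old pixels.

```bash
python3 -c "
from plant import ctrl
print(ctrl.sign_off())"
```

```text
the job is handed in; nothing more can be done
None
```

The transmitter is in the returns lane, wholly past the flap's swing, and the flap has closed behind it. I handed the job in at about 19 s of the 38 s allowed.

- **What I did:** With the fingers 72 mm apart around the black transmitter, the front finger swung the flap open and held it. The rear finger then slid the transmitter through. Partway through the gateway I narrowed the fingers to 50 mm around the 44 mm transmitter, so the flap would pass from the finger to the transmitter's side. I pushed on to about 127 mm past the gateway, backed off, opened the fingers and lifted out.
- **Last checks:** In both cameras the transmitter is upright and straight, with its rear about 50 mm beyond the flap's swing, and the flap is shut. The tape, jar, receiver and green look-alikes are where they were, although the wrist partly hides two of the look-alikes in the last top view. The measured force at the end of each move stayed under about 3 N, and the robot was touching nothing at hand-in.
- **What disagreed:**
  - **Finger height:** The side camera showed the fingertips about 40 mm above the reported TCP height, where I expected roughly 8 mm. I set the depth by camera and force, down to a reported height of -19 mm.
  - **Sideways slip:** I steered the transmitter right on the apron, but it may have moved less than the finger did, by a few millimetres. I shifted the finger left so that it, not the transmitter, kept the flap open.
  - **Not seen directly:** The gripper hid the moment the flap passed from the finger to the transmitter's side.

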